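# Tip the garden dibber out of the tall flower tin

### The arm

A 6-joint arm with a two-finger parallel gripper is mounted at the origin on the work surface. World frame = base frame: x ahead of the robot, y to its left, z up, the work surface at z = 0. Lengths are in m, angles in rad, forces in N, time in s.
With the tool pointing down it reaches from about 0.325 to 0.775 m from the base axis. Payload 9.3 kg.
Tool frame: the origin (TCP) lies between the finger pads; the fingertips stand 14 mm ahead of it and the grasp point (between the pads) lies 5 mm behind it; z points along the fingers, y is the line along which they close (so a half turn about z gives the same grasp; the last joint's range is limited). The gripper opens to 85 mm and grips with 20 to 120 N. Pads are 22 mm wide; open, the fingers measure 114 mm over their backs; the gripper's body (76 mm by 85 mm) begins 54 mm behind the grasp point. The pads swing forward as they close: fully open they stand 13 mm farther back than shut.
Start: joints at [1.058, 0.259, 0.021, 1.334, 0, 1.418], TCP at [0.194, 0.515, 0.245] pointing down, gripper open.
Joint ranges: [-3.04, 3.04], [-0.91, 1.82], [-1.04, 1.36], [-1.92, 1.95], [-1.52, 1.45], [-3.14, 3.14]. Speed limits (rad/s): [2.22, 2.22, 2.79, 3.14, 3.14, 3.14].

### API

Orientations are given as a 3x3 rotation matrix whose columns are the frame's x, y, z axes.
In Python, from cell import r, effector, solve_ik, vision, job_done, current_time, current_q, current_qvel, current_joint_torque, current_position, current_tcp_rot, current_wrist_force, current_moment, current_gripper_width, current_finger_force gives the robot as it stands. The module is installed in compiled form; this text tells all that it offers. Calls block until the motion is done:
- r.move_pose(position, orientation): joint-space move of the TCP to a pose.
- r.line_to(position, rotation=None, velocity=0.15, f_stop=None): straight line of the TCP; rotation=None keeps the orientation; velocity is the mean speed in m/s. With f_stop (N) it stops when the force on the tool has changed by that much, and returns True; else False.
- r.set_joints(angles): joint-space move.
- effector.set_gripper(opening, effort=None): finger opening in m; effort is the grip in N (None keeps the last); returns when the fingers have stopped.
- r.sleep(seconds).
- solve_ik(position, orientation): joint angles nearest the present ones, or None.
- vision.read_camera(name): name is "side" or "top" or "wrist"; returns (picture, depth): 420x560x3 uint8, red, green, blue; 420x560 float32, m along the optical axis (not along the pixel's ray), 0 where there is no reading.
- vision.camera_params(name): a dict with "fx", "fy", "cx", "cy" (pixels), "view" (4x4, takes a point from world to camera coordinates). Camera axes: x right, y up, looking along -z (the intrinsics and any distortion apply to the point x, -y, -z); pixel columns grow to the right and rows downward; lengths in m; the calibration is good to about 2 mm. A picture is of the moment at which its call begins: read the wrist's pose just before it. camera_params takes no time and is no camera call; for the wrist camera it gives the pose at the moment of the call.
A pose or a line that the arm cannot do raises r.IKError and nothing moves.
- job_done(): hands the job in; it is judged then, once.
Readings, each from a call of its own:
- current_time(): time.
- current_q(): joint angles.
- current_qvel(): joint speeds.
- current_joint_torque(): joint torques, N m.
- current_position(): TCP position.
- current_tcp_rot(): TCP orientation.
- current_wrist_force(): force on the tool from outside, world axes, zero at the start.
- current_moment(): the same for the moment, N m.
- current_gripper_width(): finger opening in m.
- current_finger_force(): force on a finger pad.
Only numpy, scipy, OpenCV 4.12 (cv2) and the standard library are available. Lean on these libraries where they do the work, as an engineer would, in place of code of your own. Each camera call takes 0.05 s, during which the arm holds its last target. There are 200 camera calls.

### The job

The small garden dibber has slipped to the bottom of the tall square zinc tin, too deep to reach. Tip the tin mouth-down over the dark wooden tray so that the dibber slides out into the tray, then stand the empty tin upright and wholly on its slate mat again, and lay the dibber lengthwise in the open cardboard gift box. Let go of both and leave the other goods on the counter where they are.

Things in the scene. Friction and masses are not known exactly. Their poses are not given: they have to be found in the camera images.
- jar_c (a point): centre (82.5 mm up) of the tall square tin of plain grey zinc: 52 x 52 mm outside, 165 mm tall, walls and floor 4 mm, open at the top, about 0.25 kg, loose. z runs from its floor to its mouth, x and y are normal to its flat sides. It starts upright in the middle of the mat, turned a little, on either the left or the right of the tray. Lying on a side it does not roll.
- dibber_c (a point): centre (half-way along) of the wooden dibber: 95 mm long, loose, about 60 g. Its waxed square handle, 22 x 22 mm, is 62 mm long, then comes a slim round steel point 33 mm long. z runs along it from the handle end to the point. It starts standing in the tin on its handle end, point up, 70 mm below the mouth. Lying on a flat its centre is 11 mm up. It is slippery: it slides out of the tin when the mouth points about 30 degrees or more below level.
- mat: thin fixed square slate mat, 110 x 110 x 4 mm; origin at the centre of its underside, on the counter. x and y along its sides.
- tray: shallow fixed dark wooden tray with a felt-coloured floor, between mat and gift box: 180 (x) x 330 (y) mm outside, 16 mm high, walls 5 mm, floor 5.5 mm thick; origin at the centre of its underside. There is room in it for the tin to lie down along the tray's length (y).
- gift_box: shallow fixed open cardboard gift-box bottom: 180 (x) x 136 (y) mm outside, 12 mm high, walls and floor 3 mm; origin at the centre of its underside. Its length runs along x, which at the start points roughly away from the robot. It stands on the other side of the tray from the mat.
- crock: bystander, to be left alone: a round empty stoneware crock, 72 mm across, 85 mm tall; origin at the centre of its underside
- pumpkin: bystander, to be left alone: a small cream-white pumpkin ornament, 92 mm across, 66 mm tall; origin at the centre of its underside
- pot: bystander, to be left alone: a terracotta flower pot, 68 mm across, 58 mm tall; origin at the centre of its underside
- notebook: bystander, to be left alone: a notebook lying flat, 150 x 107 x 16 mm; origin at the centre of its underside
- candle_tin: bystander, to be left alone: a round lidded candle tin, 66 mm across, 53 mm tall; origin at the centre of its underside
- brush: bystander, to be left alone: a hand brush lying flat, 190 mm long; origin near its middle
- soap: bystander, to be left alone: a wrapped bar of soap lying flat, 85 x 55 x 30 mm; origin at the centre of its underside
Things that resemble listed ones, but are neither listed nor needed, are in the scene too. Leave any pink or purple look-alike of the part that bears jar_c alone.

How it is judged:
On the way, in this order (a step that is already met when the one before it is completed fails the run):
1. the tin is tipped until its mouth points below level (angle between jar_c's own z axis and vertical above 1.75 rad), for 0.05 s.
2. the dibber lies at rest in the tray, out of the tin (x of dibber_c in the frame of tray between -0.085 and 0.085 m and y of dibber_c in the frame of tray between -0.16 and 0.16 m and z of dibber_c in the frame of tray below 0.035 m and linear speed of dibber below 0.05 m/s and (z of dibber_c in the frame of jar_c above 0.11 m or x of dibber_c in the frame of jar_c above 0.035 m or x of dibber_c in the frame of jar_c below -0.035 m or y of dibber_c in the frame of jar_c above 0.035 m or y of dibber_c in the frame of jar_c below -0.035 m)), for 0.2 s.
At the end, for the whole second after the job is handed in: The tin stands upright (within 3.4 degrees) on the mat, its centre within 41 mm of the mat's centre; the dibber lies on the floor of the gift box, inside its walls, along the box's length within 20 degrees; both at rest (angle between jar_c's own z axis and vertical below 0.06 rad and horizontal distance between jar_c and mat below 0.041 m and z of jar_c in the frame of mat between 0.081 and 0.092 m and linear speed of each of jar, dibber below 0.02 m/s and x of dibber_c in the frame of gift_box between -0.043 and 0.043 m and y of dibber_c in the frame of gift_box between -0.058 and 0.058 m and z of dibber_c in the frame of gift_box between 0.005 and 0.022 m and angle between the z axis of dibber_c and the x axis of gift_box, either way round below 0.35 rad); the robot touches nothing.
It fails at once if one of the bystanders is moved by more than 30 mm (distance of any of crock, pumpkin, pot, notebook, candle_tin, brush, soap from where it was at the start of the episode above 0.03 m).
It also fails if it takes over 72 s, if anything falls off the work surface, if the arm or the gripper's body presses on something with over 40 N, if the wrist force passes 120 N, or if a joint passes its speed limit or range.

## Working session

There is one attempt and no reset: what is moved stays moved. The work goes in short steps, each a Python script; the robot and the scene stay as the last script left them, time stands still between calls to the robot, and variables do not carry over. Pictures are saved under pics/ and viewed, at most 12 in all, crops included, and the job is handed in when it is done.

```bash
mkdir -p pics; cat > h.py <<'E'
import numpy as np, cv2
from cell import *
def snap(n,f=None):
    p=vision.camera_params(n); im,d=vision.read_camera(n)
    if f: cv2.imwrite('pics/'+f,im[:,:,::-1])
    return im,d,p
def cloud(d,p):
    v,u=np.mgrid[:d.shape[0],:d.shape[1]]
    c=np.stack([(u-p['cx'])/p['fx']*d,-(v-p['cy'])/p['fy']*d,-d],-1)
    V=np.array(p['view']); return (c-V[:3,3])@V[:3,:3]
E
python3 - <<'E'
from h import *
for n in('side','top'):
    im,d,p=snap(n,n+'1.png'); print(n,{k:v for k,v in p.items()},im.shape)
    np.savez(n+'1.npz',im=im,d=d,w=cloud(d,p))
E
```

```text
side {'fx': 403.2631947956168, 'fy': 403.2631947956168, 'cx': 277.8700638398802, 'cy': 202.92946640931123, 'view': array([[ 0.67702676, -0.73592262, -0.00725745, -0.37553751],
       [ 0.50077933,  0.45343088,  0.73730624, -0.30757759],
       [-0.53930959, -0.50281043,  0.67551968, -1.05387101],
       [ 0.        ,  0.        ,  0.        ,  1.        ]])} (420, 560, 3)
top {'fx': 517.106609798434, 'fy': 517.106609798434, 'cx': 281.9745545451385, 'cy': 205.8953590280214, 'view': array([[ 0.02370412, -0.99955273,  0.01823361, -0.04506764],
       [ 0.9882561 ,  0.02618247,  0.15054688, -0.5619296 ],
       [-0.15095695,  0.01445089,  0.98843471, -1.73928552],
       [ 0.        ,  0.        ,  0.        ,  1.        ]])} (420, 560, 3)
```

View pics/top1.png

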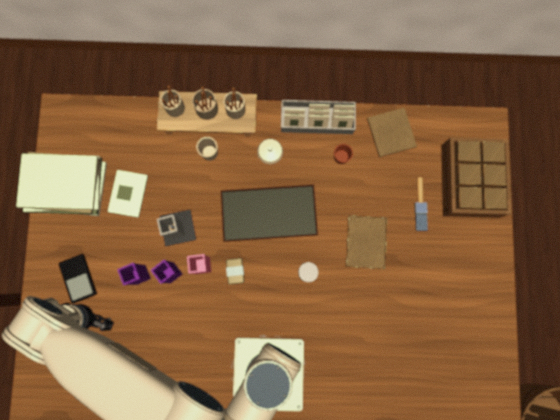

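View pics/side1.png

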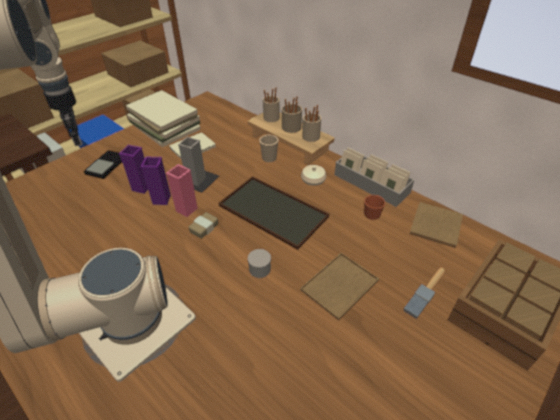

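The top view shows the grey tin at about (168,224) on the mat (178,227), the tray at (270,213) and the gift box at (367,242). The pink tin is close by at (197,264), the purple one at (165,270), the soap at (235,271) and the crock at (207,148). The side view agrees with this.

```bash
cat > m.py <<'E'
from h import *
z=np.load('top1.npz'); im,d,w=z['im'],z['d'],z['w']; p=vision.camera_params('top')
V=np.array(p['view']); R,t=V[:3,:3],V[:3,3]; C=-R.T@t
def onplane(px,h):
    px=np.asarray(px,float); c=np.stack([(px[:,0]-p['cx'])/p['fx'],-(px[:,1]-p['cy'])/p['fy'],-np.ones(len(px))],-1)
    D=c@R; return C+D*((h-C[2])/D[:,2])[:,None]
def rect(mask,h,name):
    n,l,s,_=cv2.connectedComponentsWithStats(mask.astype(np.uint8)); k=1+np.argmax(s[1:,4])
    pts=np.argwhere(l==k)[:,::-1]; q=onplane(pts,h)[:,:2]
    r_=cv2.minAreaRect((q*1000).astype(np.float32)); print(name,len(q),r_[0],r_[1],r_[2])
def win(u0,u1,v0,v1):
    m=np.zeros(d.shape,bool); m[v0:v1,u0:u1]=1; return m
g=im.astype(int).sum(2)/3
hsv=cv2.cvtColor(im,cv2.COLOR_RGB2HSV).astype(int)
for u,v in((270,213),(224,213),(340,242),(367,242),(185,235),(165,216),(168,226)): print(u,v,im[v,u],hsv[v,u],w[v,u].round(3))
red=im[:,:,0].astype(int)-im[:,:,2]
rect(win(210,330,175,250)&(red<32),.016,'tray')
rect(win(150,200,200,250)&(red<25)&(w[:,:,2]<.04),.004,'mat')
rect(win(335,400,205,280)&(w[:,:,2]>.008),.012,'box z')
rect(win(335,400,205,280)&(red<62),.012,'box col')
tm=win(148,190,200,240)&(w[:,:,2]>.15)&(w[:,:,2]<.185)
rect(tm,.169,'tin'); print('tin z',np.median(w[tm][:,2]))
rect(win(180,215,245,285)&(w[:,:,2]>.12),.16,'pink'); rect(win(150,182,255,290)&(w[:,:,2]>.12),.16,'purple')
for n,a in dict(crock=(190,222,130,162),soap=(222,250,255,288),pumpkin=(255,287,135,167),candle=(295,322,258,286)).items():
    m=win(*a)&(w[:,:,2]>.022); print(n,w[m].mean(0).round(3),w[m][:,2].max())
crop=im[125:300,130:260]; cv2.imwrite('pics/c1.png',cv2.resize(crop[:,:,::-1],None,fx=3.4,fy=3.4,interpolation=2))
E
python3 m.py
```

```text
270 213 [92 89 69] [26 64 92] [0.542 0.01  0.005]
224 213 [84 76 55] [22 88 84] [0.537 0.17  0.012]
340 242 [154 104  54] [ 15 166 154] [ 0.447 -0.238  0.002]
367 242 [139 109  69] [ 17 128 139] [ 0.449 -0.332  0.004]
185 235 [76 74 64] [25 40 76] [0.457 0.303 0.009]
165 216 [136 127 110] [ 20  49 136] [0.501 0.341 0.173]
168 226 [106  97  77] [ 21  70 106] [0.487 0.364 0.007]
tray 4329 (542.6842041015625, 14.984161376953125) (168.92233276367188, 317.5918884277344) 5.362527370452881
mat 472 (483.52191162109375, 331.20062255859375) (102.92794036865234, 101.42071533203125) 13.494397163391113
box z 79 (515.3526000976562, -348.8309326171875) (97.94683837890625, 57.022987365722656) 83.31647491455078Traceback (most recent call last):
  File "m.py", line 20, in <module>
    rect(win(335,400,205,280)&(red<62),.012,'box col')
    ~~~~^^^^^^^^^^^^^^^^^^^^^^^^^^^^^^^^^^^^^^^^^^^^^^
  File "m.py", line 8, in rect
    n,l,s,_=cv2.connectedComponentsWithStats(mask.astype(np.uint8)); k=1+np.argmax(s[1:,4])
                                                                         ~~~~~~~~~^^^^^^^^^
    return _wrapfunc(a, 'argmax', axis=axis, out=out, **kwds)
    return bound(*args, **kwds)
ValueError: attempt to get argmax of an empty sequence
```

```bash
sed -i 's/(red<62)/(red<86)/; s/red<32/red<40/' m.py; python3 m.py | tail -n +8
```

```text
tray 4447 (543.1106567382812, 14.777603149414062) (172.6562957763672, 319.7917175292969) 5.614494800567627
mat 472 (483.52191162109375, 331.20062255859375) (102.92794036865234, 101.42071533203125) 13.494397163391113
box z 79 (515.3526000976562, -348.8309326171875) (97.94683837890625, 57.022987365722656) 83.31647491455078
box col 2207 (451.36407470703125, -348.9349670410156) (187.65138244628906, 185.61827087402344) 88.92373657226562
tin 140 (474.7174987792969, 335.5979309082031) (56.09212875366211, 56.54860305786133) 15.813224792480469
tin z 0.1680730394799357
pink 172 (355.7982177734375, 236.89181518554688) (54.9304084777832, 58.80615234375) 7.777234077453613
purple 214 (328.5966491699219, 340.622802734375) (59.09465408325195, 59.630435943603516) 40.02201461791992
crock [0.771 0.235 0.07 ] 1.8045886662477602
soap [0.339 0.126 0.04 ] 1.8045886662477602
pumpkin [0.752 0.018 0.062] 1.8045886662477602
candle [ 0.341 -0.121  0.059] 1.8045886662477602
```

View pics/c1.png

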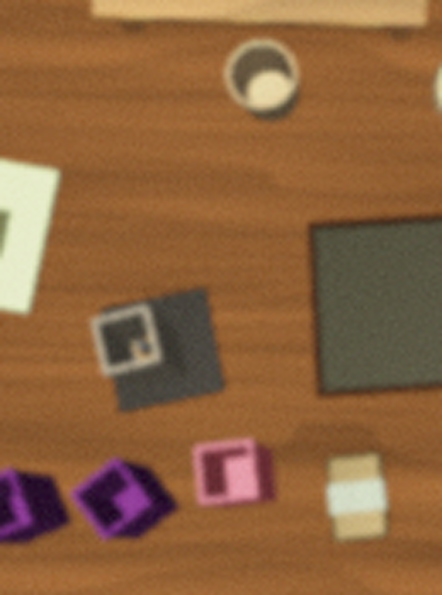

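```bash
cat > s.py <<'E'
from h import *
def toolR(az,th):  # tool z at azimuth az, th below level; y horizontal
    az,th=np.radians([az,th]); a=np.array([np.cos(az)*np.cos(th),np.sin(az)*np.cos(th),-np.sin(th)])
    y=np.array([-np.sin(az),np.cos(az),0]); return np.stack([np.cross(y,a),y,a],1)
if __name__=='__main__':
  tin=np.array([.478,.333,0]); Z=np.array([0,0,1.])
  for az in(15,-75,105,30,0):
   for th in(0,15,30,45,60):
    for fl in(0,1):
     R0=toolR(az,th)@np.diag([-1,-1,1] if fl else [1,1,1]); a=R0[:,2]
     q=solve_ik(tin+[0,0,.135]+.005*a,R0)
     if q is None: print(az,th,fl,'no'); continue
     # pours: tin frame with mouth dir m
     mt=R0.T@Z; best=[]
     for el in(35,50):
      for psi in range(-180,180,15):
       e,p_=np.radians([el,psi]); m=np.array([np.cos(e)*np.cos(p_),np.cos(e)*np.sin(p_),-np.sin(e)])
       if abs(m[1])<.55: continue
       x=np.cross(m,Z);x/=np.linalg.norm(x); B=np.stack([x,np.cross(m,x),m],1)
       for roll in range(0,360,20):
        c,s=np.cos(np.radians(roll)),np.sin(np.radians(roll))
        Rt=B@np.array([[c,-s,0],[s,c,0],[0,0,1]]); R=Rt@R0
        if R[2,2]>.15: continue
        mouth=np.array([.54,.015+(-.03 if m[1]<0 else .03),.035]); mouth[2]=.02+.026*np.cos(e)
        g=mouth-m*.034; qq=solve_ik(g+.005*R[:,2],R)
        if qq is not None: best.append((np.abs(np.array(qq)-q).max(),el,psi,roll,R[:,2].round(2),np.round(qq,2)))
     best.sort(key=lambda b:b[0]); print(az,th,fl,np.round(q,2),len(best)); [print('   ',b) for b in best[:2]]
E
python3 s.py
```

```text
15 0 0 no
15 0 1 no
15 15 0 no
15 15 1 no
15 30 0 no
15 30 1 no
15 45 0 [ 0.56  0.11 -0.83 -0.13 -0.21  0.22] 29
    (np.float64(1.387949698885449), 35, 105, 80, array([ 0.19, -0.97, -0.17]), array([ 0.38,  0.83, -0.28,  1.25, -1.32, -0.84]))
    (np.float64(1.472178359605346), 35, 90, 60, array([ 0.18, -0.97, -0.15]), array([ 0.38,  0.85, -0.27,  1.34, -1.32, -0.45]))
15 45 1 [ 0.56  0.11 -0.83 -0.13 -0.21 -2.92] 29
    (np.float64(1.57284077280345), 35, -105, 80, array([ 0.31,  0.93, -0.17]), array([-0.65,  0.84, -0.36,  1.44,  1.2 , -2.75]))
    (np.float64(1.5888657046278105), 35, -120, 80, array([ 0.55,  0.82, -0.17]), array([-0.68,  0.69, -0.63,  0.72,  1.38, -2.13]))
15 60 0 [ 0.53  0.14 -0.59  0.33 -0.13  0.23] 0
15 60 1 [ 0.53  0.14 -0.59  0.33 -0.13 -2.91] 0
-75 0 0 no
-75 0 1 no
-75 15 0 no
-75 15 1 no
-75 30 0 [ 0.82  0.79  0.21  1.73 -0.83  2.46] 79
    (np.float64(1.657804563583782), 35, -105, 140, array([-0.13,  0.93, -0.36]), array([-0.53,  0.86, -0.04,  1.68,  0.82,  0.8 ]))
    (np.float64(1.668617127578643), 35, 45, 100, array([ 0.12, -0.99, -0.01]), array([ 0.4 , 
[... 4319 characters left out ...]
.63, -0.44,  1.01,  1.08, -1.98]))
    (np.float64(1.7306385999111065), 35, -105, 100, array([ 0.38,  0.83, -0.41]), array([-0.63,  0.59, -0.53,  0.86,  1.11, -2.18]))
0 45 0 [ 0.67  0.16 -0.74  0.01 -0.46  0.51] 31
    (np.float64(1.3637833636622294), 35, 90, 60, array([ 0.35, -0.93, -0.1 ]), array([ 0.39,  0.75, -0.52,  0.6 , -1.47, -0.85]))
    (np.float64(1.4311450143016042), 35, 105, 100, array([ 0.13, -0.98, -0.16]), array([ 0.37,  0.87, -0.2 ,  1.44, -1.29, -0.75]))Traceback (most recent call last):
  File "s.py", line 25, in <module>
    g=mouth-m*.034; qq=solve_ik(g+.005*R[:,2],R)
                       ~~~~~~~~^^^^^^^^^^^^^^^^^
ValueError: time passes only in moves, steps and waits
```

```bash
cat > s2.py <<'E'
from s import *
tin=np.array([.478,.333,0]); Z=np.array([0,0,1.])
res=[]
for h in(.09,.115):
 for th in(5,10,15,20,25):
  for az,fl in((105,0),(105,1)):
   R0=toolR(az,th)@np.diag([-1,-1,1] if fl else [1,1,1]); a=R0[:,2]; G=tin+[0,0,h]+.005*a
   ok=[solve_ik(G+d,R0) for d in([0,0,0],[0,0,.14],-.12*a)]
   if any(o is None for o in ok): print(h,th,fl,[o is None for o in ok]); continue
   q=ok[0]
   for el in(40,):
    for psi in list(range(-125,-54,10))+list(range(55,126,10)):
     e,p_=np.radians([el,psi]); m=np.array([np.cos(e)*np.cos(p_),np.cos(e)*np.sin(p_),-np.sin(e)])
     x=np.cross(m,Z);x/=np.linalg.norm(x); B=np.stack([x,np.cross(m,x),m],1)
     for roll in range(0,360,15):
      c,s=np.cos(np.radians(roll)),np.sin(np.radians(roll))
      R=B@np.array([[c,-s,0],[s,c,0],[0,0,1]])@R0
      b=-R[:,2]; 
      if b[2]<-.1: continue
      mh=np.array([.54,.015-np.sign(p_)*-.02,.045])
      g=mh-m*(.165-h+.004)
      low=min(g[2]+.06*b[2], g[2]+.3*b[2])-.045
      P=g+.005*R[:,2]; qq=solve_ik(P,R)
      if qq is None: continue
      q3=solve_ik(P+[0,0,.12],R)
      if q3 is None or np.abs(np.array(q3)-qq).max()>1: continue
      side=b@m  # + => body on mouth side
      res.append((low-.05*max(0,b[:2]@m[:2]),h,th,fl,el,psi,roll,b.round(2),np.round(q,2),np.round(qq,2),np.abs(np.array(qq)-q).max().round(2)))
res.sort(key=lambda t:-t[0])
for t in res[:25]: print(*t)
E
python3 s2.py
```

```text
0.115 5 0 [False, True, False]
0.115 5 1 [False, True, False]Traceback (most recent call last):
  File "s2.py", line 23, in <module>
    P=g+.005*R[:,2]; qq=solve_ik(P,R)
                        ~~~~~~~~^^^^^
ValueError: time passes only in moves, steps and waits
```

```bash
sed -i 's/for h in(.09,.115)/for h in(.09,)/; s/(5,10,15,20,25)/(8,16)/; s/((105,0),(105,1))/((105,1),)/; s/res\[:25\]/res[:14]/' s2.py; python3 s2.py; python3 -c "
from h import *; print(current_time())"
```

```text
0.06246395934728907 0.09 8 1 40 -95 345 [-0.06 -0.74  0.67] [-0.03  0.84 -0.27  1.57  1.25  0.44] [-0.43  0.5  -0.3   1.12  0.78 -2.06] 2.5
0.06246395934728907 0.09 8 1 40 -75 345 [ 0.19 -0.72  0.67] [-0.03  0.84 -0.27  1.57  1.25  0.44] [-0.39  0.6  -0.13  1.43  0.63 -2.42] 2.86
0.06246395934728907 0.09 8 1 40 -55 345 [ 0.43 -0.61  0.67] [-0.03  0.84 -0.27  1.57  1.25  0.44] [-0.33  0.68  0.01  1.63  0.45 -2.69] 3.12
0.06246395934728907 0.09 8 1 40 55 345 [0.43 0.61 0.67] [-0.03  0.84 -0.27  1.57  1.25  0.44] [ 0.11  0.67  0.01  1.54 -0.59  2.49] 2.05
0.06246395934728907 0.09 8 1 40 75 345 [0.19 0.72 0.67] [-0.03  0.84 -0.27  1.57  1.25  0.44] [ 0.15  0.58 -0.14  1.27 -0.75  2.15] 2.0
0.06246395934728906 0.09 8 1 40 -125 345 [-0.43 -0.61  0.67] [-0.03  0.84 -0.27  1.57  1.25  0.44] [-0.44  0.32 -0.61  0.46  0.82 -1.32] 1.76
0.06246395934728906 0.09 8 1 40 -115 345 [-0.31 -0.67  0.67] [-0.03  0.84 -0.27  1.57  1.25  0.44] [-0.45  0.38 -0.5   0.7   0.84 -1.58] 2.02
0.06246395934728906 0.09 8 1 40 -105 345 [-0.19 -0.72  0.67] [-0.03  0.84 -0.27  1.57  1.25  0.44] [-0.44  0.44 -0.4   0.
[... 160 characters left out ...]
9
0.06246395934728906 0.09 8 1 40 -65 345 [ 0.31 -0.67  0.67] [-0.03  0.84 -0.27  1.57  1.25  0.44] [-0.36  0.64 -0.06  1.54  0.55 -2.56] 3.0
0.06246395934728906 0.09 8 1 40 65 345 [0.31 0.67 0.67] [-0.03  0.84 -0.27  1.57  1.25  0.44] [ 0.13  0.63 -0.06  1.42 -0.68  2.34] 1.93
0.06246395934728906 0.09 8 1 40 85 345 [0.06 0.74 0.67] [-0.03  0.84 -0.27  1.57  1.25  0.44] [ 0.17  0.53 -0.24  1.08 -0.8   1.94] 2.05
0.06246395934728906 0.09 8 1 40 95 345 [-0.06  0.74  0.67] [-0.03  0.84 -0.27  1.57  1.25  0.44] [ 0.18  0.47 -0.34  0.86 -0.83  1.7 ] 2.09
0.06246395934728906 0.09 8 1 40 105 345 [-0.19  0.72  0.67] [-0.03  0.84 -0.27  1.57  1.25  0.44] [ 0.18  0.41 -0.45  0.62 -0.83  1.44] 2.09
0.1
```

```bash
cat > g.py <<'E'
from s import *
tin=np.array([.478,.333,0]); h=.09; Z=np.array([0,0,1.])
R0=toolR(105,8)@np.diag([-1,-1,1]); a=R0[:,2]; G=tin+[0,0,h]+.005*a
def pourpose(el,psi,mouth,roll=345):   # mouth: centre of the mouth
    e,p_=np.radians([el,psi]); m=np.array([np.cos(e)*np.cos(p_),np.cos(e)*np.sin(p_),-np.sin(e)])
    x=np.array([np.sin(p_),-np.cos(p_),0]); B=np.stack([x,np.cross(m,x),m],1)
    c,s=np.cos(np.radians(roll)),np.sin(np.radians(roll))
    R=B@np.array([[c,-s,0],[s,c,0],[0,0,1]])@R0
    return np.array(mouth)-m*(.169-h)+.005*R[:,2],R
E
python3 - <<'E'
from g import *
P,R=current_position(),current_tcp_rot()
print(np.round(P,3),np.round(R,2))
for el,z in((0,.25),(0,.09),(40,.05),(45,.05)):
    q=solve_ik(*pourpose(el,-85,[.543,.03,z])); print(el,z,None if q is None else np.round(q,2))
pre=G-.14*a
for d in(0,.1,.16,.2): 
    q=solve_ik(pre+[0,0,d],R0); print('pre',d,None if q is None else np.round(q,2))
for d in(0,.05,.1,.15): 
    q=solve_ik(G+[0,0,d],R0); print('G',d,None if q is None else np.round(q,2))
r.line_to(np.array(P)+[0,0,.12],velocity=.3)
r.move_pose(pre+[0,0,.1],R0)
print(current_time())
effector.set_gripper(.085)
snap('wrist','w1.png'); snap('side','s2.png')
E
```

```text
[0.194 0.515 0.245] [[-0.94  0.35 -0.  ]
 [ 0.35  0.94 -0.  ]
 [ 0.   -0.   -1.  ]]
0 0.25 [-0.02  0.25  0.    1.34  0.14 -1.68]
0 0.09 [-0.02  0.35 -0.28  0.95  0.14 -1.68]
40 0.05 [-0.35  0.53 -0.23  1.25  0.74 -2.18]
45 0.05 [-0.38  0.57 -0.21  1.33  0.79 -2.27]
pre 0 [-0.25  0.88 -0.15  1.84  1.04  0.24]
pre 0.1 None
pre 0.16 None
pre 0.2 None
G 0 [-0.03  0.84 -0.27  1.57  1.25  0.44]
G 0.05 [-0.03  0.77 -0.26  1.66  1.25  0.44]
G 0.1 [-0.03  0.7  -0.23  1.75  1.25  0.44]
G 0.15 [-0.03  0.64 -0.19  1.85  1.25  0.44]Traceback (most recent call last):
  File "<stdin>", line 12, in <module>
cell.IKError: the arm cannot take that pose within its joint ranges
```

```bash
python3 - <<'E'
from g import *
print(np.round(current_position(),3))
pre=G-.13*a
Rm=toolR(105,55)@np.diag([-1,-1,1])
for d in (.16,.12): print(d,solve_ik(pre+[0,0,d],Rm))
r.move_pose(pre+[0,0,.14],Rm)
im,d,p=snap('wrist','w1.png'); np.savez('w1.npz',im=im,d=d,w=cloud(d,p))
r.move_pose(pre,R0)
print(np.round(current_q(),2),current_time())
snap('side','s2.png')
E
```

```text
[0.194 0.515 0.365]
0.16 [-0.04668229  0.31280052  0.01968724  1.48715613  0.57818055  1.19980422]
0.12 [-0.04668229  0.33084987 -0.05745365  1.39196588  0.57818055  1.19980422]
[-0.24  0.87 -0.16  1.82  1.05  0.25] 3.275
```

View pics/w1.png

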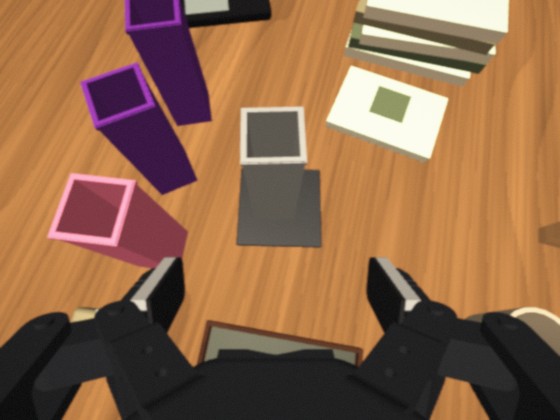

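View pics/s2.png

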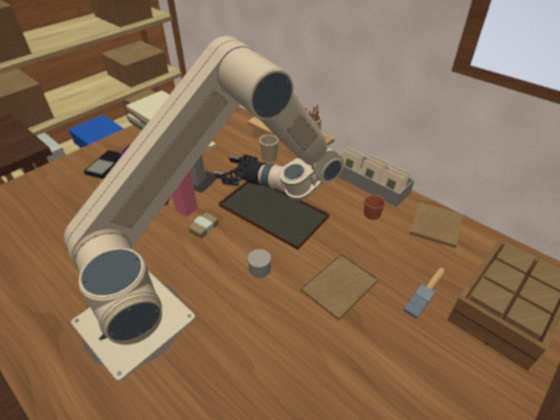

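The wrist view shows the tin's mouth at about (274,135) and the mat's front corners at (238,243) and (320,245). Both are square to the gripper. In the side view, the gripper is level in front of the tin.

```bash
python3 - <<'E'
from g import *
z=np.load('w1.npz'); w=z['w']; d=z['d']
m=np.zeros(d.shape,bool); m[95:170,235:312]=1; m&=(abs(w[:,:,2]-.168)<.012)
q=(w[m][:,:2]*1000).astype(np.float32); print('tin',cv2.minAreaRect(q),len(q),np.median(w[m][:,2]))
for v,u in((243,240),(243,318),(175,318)): print('mat',w[v,u].round(3))
r.line_to(G,velocity=.1,f_stop=15)
effector.set_gripper(0.03,60)
print(current_gripper_width(),current_finger_force(),np.round(current_position()-G,4),current_wrist_force())
r.line_to(G+[0,0,.03],velocity=.1)
r.line_to(G+[0,0,.13],velocity=.2)
print(current_gripper_width(),current_wrist_force(),current_time())
E
```

```text
tin ((475.8970031738281, 335.30828857421875), (53.929298400878906, 55.403297424316406), 16.731204986572266) 2153 0.16889528542290824
mat [0.449 0.269 0.003]
mat [0.546 0.295 0.004]
mat [0.525 0.388 0.005]
0.051548451572360356 65.27171730995178 [ 0.0001 -0.0002 -0.    ] [-0.95271875 -3.12008882 -0.55521528]
0.051535044152766406 [-0.11436063  0.37766686 -3.41603832] 6.2833
```

```bash
python3 - <<'E'
from g import *
M=[.543,.045]
r.move_pose(*pourpose(0,-85,[*M,.22]))
print(np.round(current_q(),2),current_time(),current_gripper_width(),current_wrist_force())
r.line_to(*pourpose(0,-85,[*M,.09]),velocity=.15)
P,R=pourpose(40,-85,[*M,.05])
r.line_to(P,R,velocity=.08,f_stop=25)
r.sleep(.4)
print(np.round(current_position()-P,3),current_time(),current_wrist_force())
snap('side','s3.png')
E
```

```text
[ 0.    0.27 -0.05  1.26  0.14 -1.65] 8.1 0.05174274269354616 [-0.03369665 -0.4300603  -3.29914104]
[-0.  0.  0.] 10.3667 [-0.45312478 -0.75484078 -3.04539212]
```

View pics/s3.png

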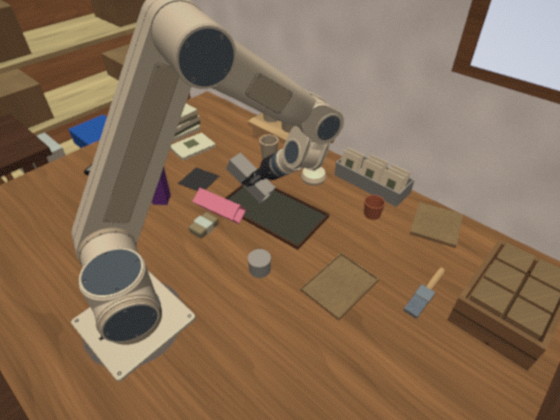

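The tin is tipped over the tray, but the pink look-alike now lies on its side at about (218,205). It got knocked during a move. It isn't on the tray, and I'll keep clear of it from here. Next I withdraw the tin along its axis and check the dibber.

```bash
python3 - <<'E'
from g import *
P,R=pourpose(50,-85,[.543,.055,.065])
r.line_to(P,R,velocity=.1,f_stop=25); r.sleep(.3)
m=-np.array([np.cos(np.radians(50))*np.cos(np.radians(-85)),np.cos(np.radians(50))*np.sin(np.radians(-85)),-np.sin(np.radians(50))])
r.line_to(P+.1*m,velocity=.1); r.sleep(.2)
print(current_time(),current_wrist_force())
im,d,p=snap('top','t3.png'); np.savez('t3.npz',im=im,d=d,w=cloud(d,p))
c=im[170:300,130:330]; cv2.imwrite('pics/t3c.png',cv2.resize(c[:,:,::-1],None,fx=3.5,fy=3.5,interpolation=2))
E
```

```text
12.475 [-0.54583987 -0.13319468 -1.91030402]
```

View pics/t3c.png

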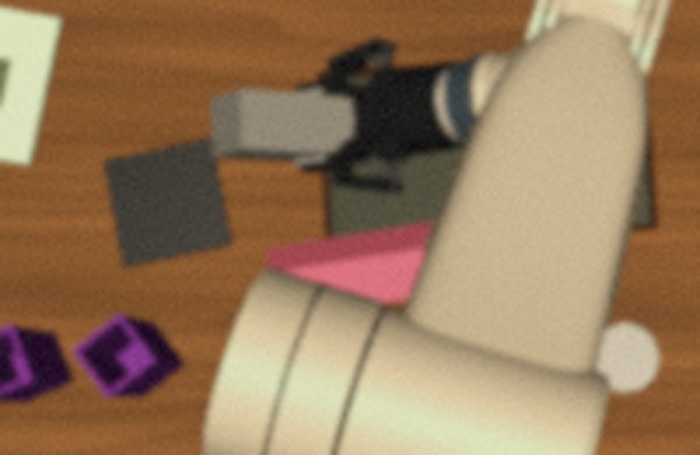

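```bash
python3 - <<'E'
from g import *
exec(open('m.py').read().split('g=im')[0].split('from h import *')[1])
c=onplane([[130+x/3.5,170+y/3.5] for x,y in((107,160),(210,140),(230,242),(123,265))],.004); print(c.round(3),c.mean(0).round(4), [np.linalg.norm(c[i]-c[i-1]).round(3) for i in range(4)])
r.move_pose(*pourpose(0,-85,[.543,.045,.22]))
im,d,p=snap('wrist','w4.png'); np.savez('w4.npz',im=im,d=d,w=cloud(d,p))
r.move_pose(G+[0,0,.13],R0)
print(current_time(),current_gripper_width(),current_wrist_force(),np.round(current_q(),2))
im,d,p=snap('top','t4.png'); np.savez('t4.npz',im=im,d=d,w=cloud(d,p))
E
```

```text
[[0.523 0.392 0.004]
 [0.546 0.291 0.004]
 [0.444 0.266 0.004]
 [0.418 0.37  0.004]] [0.4828 0.3297 0.004 ] [np.float64(0.107), np.float64(0.104), np.float64(0.105), np.float64(0.108)]
15.1667 0.05137020099275208 [ 0.40072657  0.6705292  -3.38619409] [-0.03  0.66 -0.21  1.81  1.25  0.44]
```

View pics/t4.png

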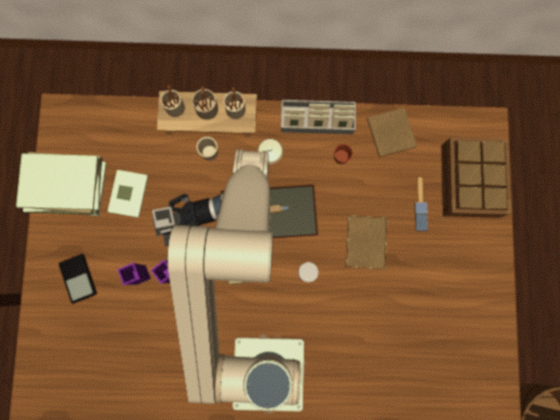

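The top view shows the dibber lying in the tray near (280,209), pointing right. The tin is above the mat and both purple tins are still standing.

```bash
python3 - <<'E'
from g import *
T=G+[.004,-.003,.0]
r.line_to(T+[0,0,.02],velocity=.15)
r.line_to(T+[0,0,-.002],velocity=.04,f_stop=4)
print(np.round(current_position()-T,4),current_wrist_force())
effector.set_gripper(.085); r.sleep(.3)
r.line_to(T-.13*a,velocity=.12)
r.move_pose(T-.13*a+[0,0,.14],toolR(105,55)@np.diag([-1,-1,1]))
print(current_time())
im,d,p=snap('wrist','w5.png'); w=cloud(d,p); 
# tin top
m=(abs(w[:,:,2]-.168)<.012)&(np.hypot(w[:,:,0]-.48,w[:,:,1]-.332)<.05)
print('tin',cv2.minAreaRect((w[m][:,:2]*1000).astype(np.float32)),np.median(w[m][:,2]))
im,d,p=snap('top','t5.png'); np.savez('t5.npz',im=im,d=d,w=cloud(d,p))
E
```

```text
[0.0001 0.     0.0004] [-0.42670495 -2.10561147  7.55813526]
19.4667
tin ((476.58587646484375, 351.4516906738281), (54.20732498168945, 54.467430114746094), 15.151161193847656) 0.1685796271943966
```

```bash
python3 - <<'E'
from g import *
R=np.array([[0,1,0],[1,0,0],[0,0,-1.]])
q=[solve_ik([.53,.0,.28],R@D) for D in(np.eye(3),np.diag([-1,-1,1]))]; print(q)
i=int(np.argmin([np.abs(x[5]) for x in q])); r.move_pose([.53,0,.28],R@np.diag([1,1,1] if i==0 else [-1,-1,1]))
im,d,p=snap('wrist','w6.png'); np.savez('w6.npz',im=im,d=d,w=cloud(d,p)); w=cloud(d,p)
print(current_time())
m=(np.hypot(w[:,:,0]-.54,w[:,:,1])<.14)&(w[:,:,2]>.016)&(w[:,:,2]<.04)
print(m.sum()); n,l,s,c=cv2.connectedComponentsWithStats(m.astype(np.uint8))
for k in range(1,n):
    if s[k,4]>100: print(s[k],c[k],cv2.minAreaRect((w[l==k][:,:2]*1000).astype(np.float32)),w[l==k][:,2].max())
snap('top','t6.png')
E
```

```text
[array([-0.15839738,  0.21649952,  0.05243218,  1.40672899,  0.        ,
        1.41239895]), array([-0.15839738,  0.21649952,  0.05243218,  1.40672899,  0.        ,
       -1.7291937 ])]
20.4667
2507
[207  78  20  48 369] [216.15447154 101.97560976] ((461.8337097167969, 89.02381896972656), (9.05140209197998, 51.523372650146484), 12.098360061645508) 0.039996182152821545
[353  81   7  93 332] [356.0873494  127.54819277] ((629.2239379882812, 58.575740814208984), (5.297361850738525, 110.2757568359375), 5.440420150756836) 0.01855904343209081
[212 126  23 136 448] [222.49107143 191.10267857] ((462.0260925292969, -29.01195526123047), (6.525393486022949, 182.2955322265625), 4.923651218414307) 0.025119791706527575
[ 286  144   22   74 1110] [297.28558559 176.12072072] ((558.5916137695312, -7.392154693603516), (21.981632232666016, 94.75654602050781), 7.0853729248046875) 0.030215672110890233
[356 175   5  71 242] [358.01652893 209.87603306] ((639.3394165039062, -47.09894943237305), (5.416370868682861, 96.89887237548828), 5.68325662612915) 0.018860014571385572
```

View pics/w6.png

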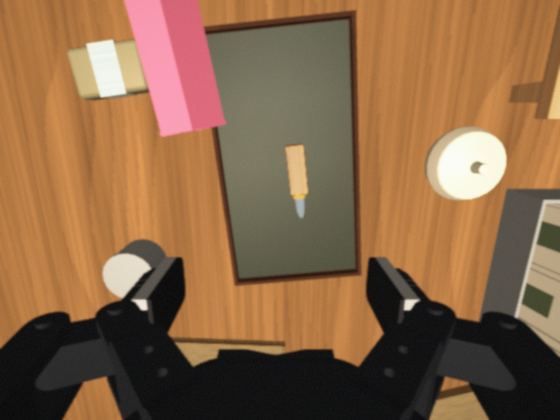

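The wrist view shows the dibber at about (297,178): handle end at (295,147), point at (300,215). It measures 22 x 95 mm, centre (0.559, -0.007), turned 7°. The fallen pink tin leans on the tray edge near the soap, clear of the fingers.

```bash
python3 - <<'E'
from g import *
t=np.radians(7.1); y=np.array([np.cos(t),np.sin(t),0]); z=-Z
R=np.stack([np.cross(y,z),y,z],1)
P=np.array([.5586-.016*np.sin(t),-.0074+.016*np.cos(t),0])
effector.set_gripper(.07)
r.move_pose(P+[0,0,.12],R); r.line_to(P+[0,0,.05],velocity=.15)
print('stop',r.line_to(P+[0,0,.023],velocity=.05,f_stop=8),np.round(current_position(),4))
effector.set_gripper(.01,40); print(current_gripper_width(),current_finger_force())
r.line_to(P+[0,0,.15],velocity=.2); print(current_gripper_width())
# above the gift box, dibber along world x (tool x -> dibber long axis)
for s in(1,-1):
    y2=np.array([0,s,0.]); R2=np.stack([np.cross(y2,z),y2,z],1); print(s,solve_ik([.45,-.334,.2],R2))
q=current_q(); print(np.round(q,2))
im,d,p=snap('top','t7.png'); np.savez('t7.npz',im=im,d=d,w=cloud(d,p))
print(current_time())
E
```

```text
stop False [0.5566 0.0085 0.0229]
0.021076442861024915 40.31069219112396
0.020892532090252873
1 [-0.78824093  0.29271398 -0.0465368   1.23154554  0.         -0.78824093]
-1 [-0.78824093  0.29271398 -0.0465368   1.23154554  0.          2.35335173]
[-0.14  0.31 -0.15  1.11 -0.    1.31]
24.15
```

```bash
python3 - <<'E'
from g import *
y2=np.array([0,-1.,0]); R2=np.stack([np.cross(y2,-Z),y2,-Z],1)
r.move_pose([.40,-.334,.27],R2)
im,d,p=snap('wrist','w8.png'); w=cloud(d,p); np.savez('w8.npz',im=im,d=d,w=w)
print(current_time(),current_gripper_width())
m=(np.hypot(w[:,:,0]-.45,w[:,:,1]+.334)<.16)&(w[:,:,2]>.0085)&(w[:,:,2]<.016)
n,l,s,c=cv2.connectedComponentsWithStats(m.astype(np.uint8),connectivity=8)
for k in range(1,n):
    if s[k,4]>60: print(s[k],cv2.minAreaRect((w[l==k][:,:2]*1000).astype(np.float32)))
E
```

```text
25.6667 0.021049459602674472
[ 217   51  119  156 1415] ((452.1847229003906, -329.283447265625), (136.10247802734375, 180.3667449951172), 87.47713470458984)
```

View pics/w8.png

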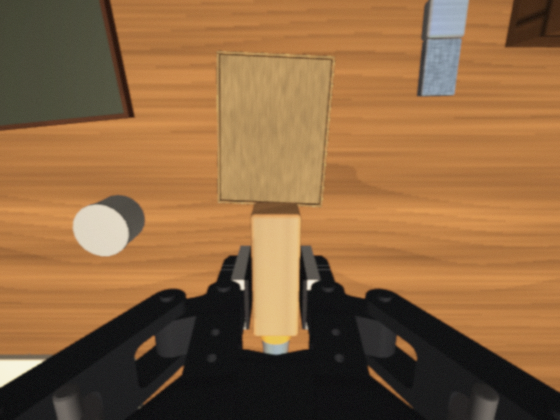

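The gift box rim is found at (217–335, 51–206). It measures 136 x 180 mm, centre (0.452, -0.329), turned -2.5°. The dibber is held square with its handle to +x.

```bash
python3 - <<'E'
from g import *
t=np.radians(-2.5); x=np.array([np.cos(t),np.sin(t),0]); R=np.stack([x,np.cross(-Z,x),-Z],1)
P=np.array([.4522,-.3293,0])+.016*x
r.move_pose(P+[0,0,.15],R); r.line_to(P+[0,0,.05],velocity=.2)
print(r.line_to(P+[0,0,.021],velocity=.04,f_stop=5),np.round(current_position(),4))
effector.set_gripper(.05); r.sleep(.2)
r.line_to(P+[0,0,.2],velocity=.2)
r.move_pose([.36,-.329,.3],R)
im,d,p=snap('wrist','w9.png'); w=cloud(d,p)
m=(abs(w[:,:,0]-.452)<.08)&(abs(w[:,:,1]+.329)<.06)&(w[:,:,2]>.014)&(w[:,:,2]<.05)
n,l,s,c=cv2.connectedComponentsWithStats(m.astype(np.uint8))
for k in range(1,n):
    if s[k,4]>60: print('dibber',s[k],cv2.minAreaRect((w[l==k][:,:2]*1000).astype(np.float32)),w[l==k][:,2].max())
im,d,p=snap('top','t9.png'); w=cloud(d,p); print(current_time(),current_gripper_width())
m=(abs(w[:,:,2]-.168)<.012)&(np.hypot(w[:,:,0]-.48,w[:,:,1]-.34)<.06)
print('tin',cv2.minAreaRect((w[m][:,:2]*1000).astype(np.float32)))
E
```

```text
True [ 0.4678 -0.3297  0.0214]
dibber [ 263   59   19   80 1231] ((452.10723876953125, -328.8038024902344), (21.701868057250977, 93.08130645751953), 87.78524780273438) 0.027906376266371775
29.9917 0.04997486086352458
tin ((476.48193359375, 353.4268493652344), (56.058265686035156, 55.2331657409668), 14.73642635345459)
```

View pics/t9.png

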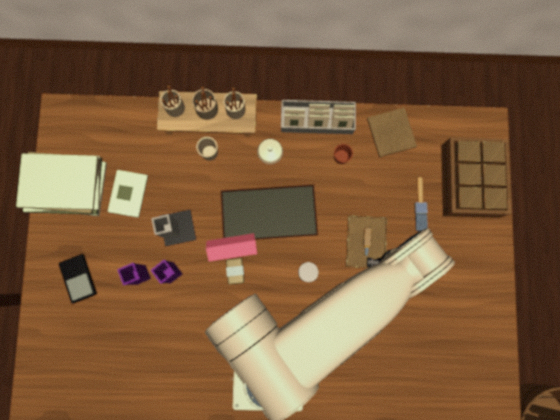

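```bash
python3 -c "
from cell import *
print(job_done())"
```

```text
the job is handed in; nothing more can be done
None
```

I handed the job in with the tin upright and wholly on its mat (about 23 mm off-centre, 41 mm allowed) and the dibber lengthwise in the middle of the gift box; however, the pink look-alike tin, which was to be left alone, got knocked onto its side beside the tray, probably while I swung the zinc tin over, and I left it lying there.

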